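# Wedge the imaging stage up to its height pointer

### The job

Slide the loose tapered wedge, thin end first and flat on the worktop, squarely under the middle of the front edge of the tilting stage of the imaging stand, until the top of that edge is level with the top of the pointer on the post beside it; then let go and leave the wedge holding it there. Raise the stage with the wedge alone, without handling the stage, and do not bump the camera head above it or disturb the things standing around.

Things in the scene. Friction and masses are not known exactly. Their poses are not given: they have to be found in the camera images.
- stand: Imaging stand, fixed: dark foot and column at the rear, white camera head overhead, hinged stage below. Origin on the worktop (z = 0) below the middle of the stage's front edge; +x points rearward to the column, +y left seen from the front, z up. A gauge post (8 mm square, 68 mm high) stands at x = 6, y = -108 mm.
- camera_head: White box overhead, part of the stand, same origin and axes. Covers x -73 mm (in front of the stage edge) to 175, y -50 to 50, z 190 to 290 mm; a lens below it reaches z = 170 at x = 75. An upright gripper at the wedge's heel would hit it: lean the tool 30 to 45 degrees, body toward the robot, fingers pointing forward and down.
- stage: Aluminium plate 140 mm deep, 160 wide, 8 thick, a light clear dish lying on it; 0.4 kg. Origin at the middle of its front edge, half way up its thickness; hinged at the rear, 140 mm behind. At rest level, underside 10 mm above the worktop, open underneath at the front; the front edge lifts freely and falls back if unsupported. Front edge rounded (radius 4 mm).
- stage_edge (a point): Middle of the top of the stage's front edge (4 mm behind its foremost line); 18 mm above the worktop at rest.
- pointer: Small dark pointer clamped to the gauge post at the right end of the stage's front edge. Fixed; its height differs each time, 24 to 34 mm above the worktop. Origin at the tip of its flat top face, 84 mm to the right of the stage's middle: the height of this origin is the height mark.
- wedge: Loose plain aluminium wedge 130 x 30 mm, about 0.24 kg. Origin at the centre of its flat underside; thin end at x = +65 mm, 3 mm thick; top rises evenly (0.3 mm per mm) to 31.8 mm at x = -31; at the back a raised heel to hold: x -65 to -41, 30 mm wide (y), top at 50 mm. It stays put under the stage's weight.
- wedge_tip (a point): Middle of the lower edge of the wedge's thin end, on its underside.
- spacer_bar: Loose plain aluminium bar of even thickness, 130 x 30 x 20 mm, not tapered; not needed. Origin at the centre of its underside. It and the wedge may change places.
- dropper: Dropper bottle, brown, 34 mm across, 102 mm high, stands right of the imaging stand; origin under its centre.
- clear_cup: Small clear plastic cup, 36 mm across, 30 mm high, in front of the fixed stereo microscope (0.58 m tall, centre near x = 0.68, y = -0.17, eyepieces reaching forward to about x = 0.5: swing the arm round in front of it); origin under the cup.

How it is judged:
By the outcome, as a careful person would: the job done as asked, in the order asked, and still so for the second after the job is handed in, with the robot touching nothing.
It also fails if it takes over 48 s, if anything falls off the work surface, if the arm or the gripper's body presses on something with over 40 N, if the wrist force passes 120 N, or if a joint passes its speed limit or range.

### The arm

A 7-joint arm with a two-finger parallel gripper is mounted at the origin on a cart in front of the work surface, level with it; the furniture and walls round the work are solid. World frame = base frame: x ahead of the robot, y to its left, z up, the work surface at z = 0. Lengths are in mm, angles in degrees, forces in N, time in s.
With the tool pointing down it reaches from about 425 to 925 mm from the base axis. Payload 6.8 kg.
Tool frame: the origin (TCP) lies at the very end of the fingers, on their centre line; the grasp point (between the pads) lies 19 mm behind it; z points along the fingers, y is the line along which they close (so a half turn about z gives the same grasp; the last joint's range is limited). The gripper opens to 85 mm and grips with 20 to 120 N. Pads are 22 mm wide; open, the fingers measure 114 mm over their backs; the gripper's body (76 mm by 85 mm) begins 54 mm behind the grasp point. The pads swing forward as they close: fully open they stand 13 mm farther back than shut.
Start: joints at [62.447, 27.33, 1.283, 89.118, -0.659, 63.558, -4.761], TCP at [245.862, -628.649, 231.308] pointing down, gripper open.
Joint ranges: [-169.35, 169.35], [-19.33, 120.38], [-80.79, 83.38], [13.8, 139.57], [-78.32, 258.32], [9.67, 109.79], [-169.56, 169.56]. Speed limits (degrees/s): [136.94, 136.94, 180, 180, 180, 180, 180].

### API

Orientations are given as [roll, pitch, yaw] about the fixed x, y, z axes, in that order (R = Rz(yaw) Ry(pitch) Rx(roll)).
In Python, from plant import ctrl, effector, planner, optics, job gives the robot as it stands. Calls block until the motion is done:
- ctrl.movep(position, orientation): joint-space move of the TCP to a pose.
- ctrl.move_straight(position, ori=None, v=150): straight line of the TCP; ori=None keeps the orientation; v is the mean speed in mm/s.
- ctrl.move_j(angles): joint-space move.
- effector.ungrasp() and effector.grasp(): open the fingers fully, or close them until they stop; the grip force is fixed at half the most.
- ctrl.wait(seconds).
- planner.solve_ik(position, orientation): joint angles nearest the present ones, or None.
- ctrl.read_state(): the state.
- optics.capture(name): name is "side" or "top"; returns (picture, depth): 480x640x3 uint8, red, green, blue; 480x640 float32, mm along the optical axis (not along the pixel's ray), 0 where there is no reading.
- optics.calibration(name): a dict with "camera_matrix" (3x3 intrinsics, pixels), "cam_to_world" (4x4, takes a point from camera to world coordinates). Camera axes: x right, y up, looking along -z (the intrinsics and any distortion apply to the point x, -y, -z); pixel columns grow to the right and rows downward; lengths in mm; the calibration is good to about 2 mm. A picture is of the moment at which its call begins. calibration takes no time and is no camera call.
A pose or a line that the arm cannot do raises ctrl.Unreachable and nothing moves.
- job.sign_off(): hands the job in; it is judged then, once.
Trained networks look in the newest picture that a camera, given by its name, has taken for a name from the list of things; names that differ only in an ending like _2 or _b are one class to them, and where a whole thing is asked for, a point or a joint stands for the part that bears it (a point fixed in the world has none). Each returns a list of dicts, best first, with "score" (0 to 1); they miss things now and then, are a little off and sometimes report something else, mostly with a low value. They report only what shows in the picture. A call takes as long as a camera call.
- optics.silhouettes(camera, thing): "region" (480x640 bool, what is visible of it) and "bbox" ([left, top, right, bottom] in pixels, round what is visible of it).
- optics.spot_point(camera, thing): "centre" ([column, row] in pixels: a listed point, or the origin of a listed thing).
The state is a dict: "time_s": time; "joint_positions": joint angles; "qvel": joint speeds; "tau": joint torques, N m; "eef_pos": TCP position; "tcp_rot": TCP orientation; "wrist_force": force on the tool from outside, world axes, zero at the start; "ft_torque": the same for the moment, N m; "grip_width": finger opening in mm; "grasp_force": force on a finger pad.
Only numpy, scipy, OpenCV 4.12 (cv2) and the standard library are available. Lean on these libraries where they do the work, as an engineer would, in place of code of your own. Each camera call takes 0.05 s, during which the arm holds its last target. There are 200 camera calls.

## Working session

There is one attempt and no reset: what is moved stays moved. The work goes in short steps, each a Python script; the robot and the scene stay as the last script left them, time stands still between calls to the robot, and variables do not carry over. Pictures are saved under pics/ and viewed, at most 10 in all, crops included, and the job is handed in when it is done.

```bash
mkdir -p pics; ls; cat > h.py <<'E'
import numpy as np, cv2
from plant import ctrl, effector, planner, optics, job
def cal(c):
    k=optics.calibration(c); return np.array(k["camera_matrix"]),np.array(k["cam_to_world"]),k
def ray(c,px):
    K,T,_=cal(c); p=np.linalg.inv(K)@[px[0],px[1],1]; d=T[:3,:3]@[p[0],-p[1],-1]; return T[:3,3],d
def cloud(c,depth):
    K,T,_=cal(c); v,u=np.mgrid[0:480,0:640]; x=(u-K[0,2])/K[0,0]*depth; y=(v-K[1,2])/K[1,1]*depth
    P=np.stack([x,-y,-depth],-1)@T[:3,:3].T+T[:3,3]; return P
def proj(c,p):
    K,T,_=cal(c); q=T[:3,:3].T@(np.array(p)-T[:3,3]); q=K@[q[0],-q[1],-q[2]]; return q[:2]/q[2]
def tri(a,b):
    (o1,d1),(o2,d2)=a,b; d1=d1/np.linalg.norm(d1);d2=d2/np.linalg.norm(d2)
    s=np.linalg.lstsq(np.c_[d1,-d2],o2-o1,rcond=None)[0]; p,q=o1+s[0]*d1,o2+s[1]*d2
    return (p+q)/2,np.linalg.norm(p-q)
E
python3 - <<'E'
from h import *
for c in ("side","top"):
    im,d=optics.capture(c); cv2.imwrite(f"pics/{c}0.png",im[:,:,::-1]); np.save(c+"0.npy",d)
    print(c,optics.calibration(c)); P=cloud(c,d)
    for t in ("stand","stage","stage_edge","pointer","wedge","wedge_tip","spacer_bar","dropper","clear_cup"):
        s=optics.spot_point(c,t)[:2]
        for r in s:
            u,v=np.round(r["centre"]).astype(int); 
            print(t,round(r["score"],2),np.round(r["centre"],1),P[v,u].round() if 0<=v<480 and 0<=u<640 and d[v,u]>0 else None)
print(ctrl.read_state()["time_s"])
E
```

```text
pics
plant.py
side {'camera_matrix': array([[491.4066076 ,   0.        , 320.79005123],
       [  0.        , 491.4066076 , 243.98940129],
       [  0.        ,   0.        ,   1.        ]]), 'cam_to_world': array([[ 9.77886026e-01,  1.39841653e-01, -1.55509590e-01,
         4.54577035e+02],
       [-2.08736930e-01,  6.06555595e-01, -7.67150053e-01,
        -5.55775410e+02],
       [-1.29543190e-02,  7.82645911e-01,  6.22332358e-01,
         6.24517203e+02],
       [ 0.00000000e+00,  0.00000000e+00,  0.00000000e+00,
         1.00000000e+00]])}
stand 0.69 [344.8 238. ] [664. 222.   0.]
stage 0.62 [346.1 233.6] [663. 213.  18.]
stage_edge 0.6 [349.1 233.4] [669. 212.  20.]
pointer 0.66 [361.2 251.9] [671. 131.  34.]
wedge 0.56 [280.3 195.9] [554. 393.  12.]
wedge_tip 0.61 [307.9 197.9] [617. 388.  -0.]
wedge_tip 0.55 [307.5 406.7] [ 512. -161.   16.]
spacer_bar 0.58 [316.1 316.6] [555. -11.  32.]
spacer_bar 0.23 [346.7 237.7] [663. 203.  15.]
dropper 0.41 [391.9 308.1] [ 616. -175.  204.]
clear_cup 0.81 [305.1 404.2] [ 508. -163.   27.]
clear_cup 0.23 [308.7 198.2] [619. 386.   1.]
top
[... 237 characters left out ...]
757510e-01,
         8.12514707e+01],
       [-9.29507238e-01,  2.94582710e-01, -2.21894842e-01,
        -7.43142309e+01],
       [-1.16409850e-02,  5.77926369e-01,  8.16005882e-01,
         8.88041009e+02],
       [ 0.00000000e+00,  0.00000000e+00,  0.00000000e+00,
         1.00000000e+00]])}
stand 0.63 [295.4 224. ] [655. 220.   1.]
stage 0.85 [297.7 216. ] [665. 218.  15.]
stage_edge 0.93 [294.8 212.9] [667. 225.  19.]
pointer 0.67 [337.1 220.7] [678. 143.  19.]
wedge 0.71 [181.6 235.9] [538. 395.  27.]
wedge_tip 0.92 [208.8 212.4] [620. 387.   3.]
spacer_bar 0.92 [376.4 290.8] [563.  27.  18.]
dropper 0.7 [404.3 237.5] [677.  13.  32.]
clear_cup 0.59 [462.  355.9] [ 494. -138.   30.]
1.0
```

View pics/side0.png

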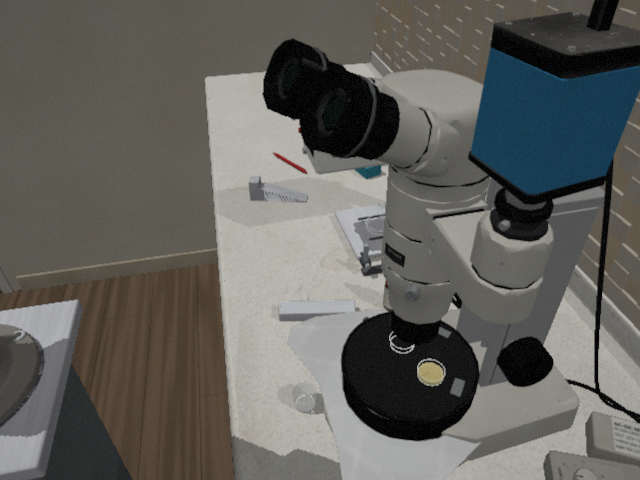

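View pics/top0.png

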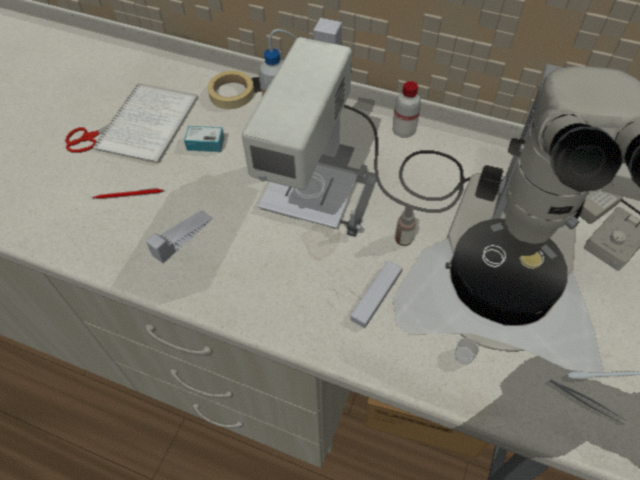

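The side view shows the wedge with its heel at (256,188) and tip at (307,200), and the pointer post near (372,265). In the top view the heel is at (160,247), the tip at (208,213), the stage front edge runs (262,205)-(342,222), and the pointer is near (353,228). I'll measure these more precisely.

```bash
python3 - <<'E'
from h import *
S={}
for c in ("side","top"):
    im,d=optics.capture(c); P=cloud(c,d)
    for t in ("wedge","stage","pointer","spacer_bar","dropper"):
        r=optics.silhouettes(c,t)
        if not r: print(c,t,"none"); continue
        r=r[0]; m=r["region"]&(d>0); np.save(f"m_{c}_{t}.npy",r["region"]); p=P[m]
        print(c,t,round(r["score"],2),np.round(r["bbox"]),m.sum(),"pctl z",np.percentile(p[:,2],[2,25,50,75,98]).round(1),"x",np.percentile(p[:,0],[2,50,98]).round(),"y",np.percentile(p[:,1],[2,50,98]).round())
        q=p[(p[:,2]>3)&(p[:,2]<60)]
        if t=="wedge" or t=="spacer_bar": print("  rect",cv2.minAreaRect(q[:,:2].astype(np.float32)))
        if t=="wedge":
            h=p[p[:,2]>42]; print("  heel top",len(h),h.mean(0).round(1)); 
        if t=="stage":
            q=p[(p[:,2]>13)&(p[:,2]<22)];print("  rect",cv2.minAreaRect(q[:,:2].astype(np.float32)), np.median(q[:,2]))
    S[c]={t:optics.spot_point(c,t) for t in("stage_edge","pointer","wedge_tip","wedge","stage","stand")}
    a,b=(330,200) if c=="side" else (250,170)
    cv2.imwrite(f"pics/{c}_crop.png",cv2.resize(im[b:b+80,a:a+110,::-1],None,fx=7,fy=7,interpolation=cv2.INTER_CUBIC))
for t in S["side"]:
    a,b=S["side"][t],S["top"][t]
    if a and b: print(t,tri(ray("side",a[0]["centre"]),ray("top",b[0]["centre"])),a[0],b[0])
E
```

```text
side wedge 0.57 [247. 175. 309. 201.] 958 pctl z [ 1.1  9.4 18.2 29.7 51.9] x [486. 533. 608.] y [377. 402. 435.]
  rect ((557.3862915039062, 416.35009765625), (84.72052001953125, 128.7690887451172), 62.69657516479492)
  heel top 108 [499.6 414.2  49.3]
side stage 0.66 [338. 203. 384. 260.] 1872 pctl z [14.8 18.7 19.4 20.3 24.1] x [661. 702. 759.] y [140. 230. 298.]
  rect ((716.5064086914062, 218.91229248046875), (113.80167388916016, 163.94346618652344), 1.9766590595245361) 19.370966183792575
side pointer 0.47 [359. 251. 371. 271.] 108 pctl z [16.9 29.7 32.8 33.9 35.8] x [663. 670. 681.] y [ 93. 104. 131.]
side spacer_bar 0.57 [281. 299. 354. 324.] 1254 pctl z [ 1.6 19.1 20.8 21.6 23.3] x [501. 551. 621.] y [ 3. 20. 48.]
  rect ((562.9237670898438, 28.221202850341797), (63.110939025878906, 127.58395385742188), 67.28228759765625)
side dropper 0.61 [385. 282. 391. 311.] 152 pctl z [  3.5  15.1  27.2  44.4 204.7] x [616. 680. 688.] y [-164.    9.   18.]
top wedge 0.73 [147. 212. 210. 266.] 1355 pctl z [ 3.7 12.5 22.3 32.7 53.3] x [486. 531. 608.] y [381. 405. 433.]
  rect ((550.5783691
[... 901 characters left out ...]
(array([639.09539071, 130.10210532,  78.32274817]), np.float64(5.054770219601691)) {'centre': [346.1, 235.1], 'score': 0.71} {'centre': [336.4, 221.4], 'score': 0.53}
wedge_tip (array([611.57620472, 384.44180799,   3.30942584]), np.float64(0.2566211611445898)) {'centre': [305.7, 198.0], 'score': 0.73} {'centre': [208.3, 215.3], 'score': 0.75}
stage (array([670.57376247, 224.59957944,   8.70494019]), np.float64(1.4346109771412705)) {'centre': [347.8, 233.8], 'score': 0.93} {'centre': [296.0, 214.4], 'score': 0.59}
stand (array([ 6.61907071e+02,  2.20652416e+02, -5.03180418e-01]), np.float64(5.043003181323085)) {'centre': [345.2, 237.9], 'score': 0.57} {'centre': [296.3, 222.9], 'score': 0.76}
```

View pics/side_crop.png

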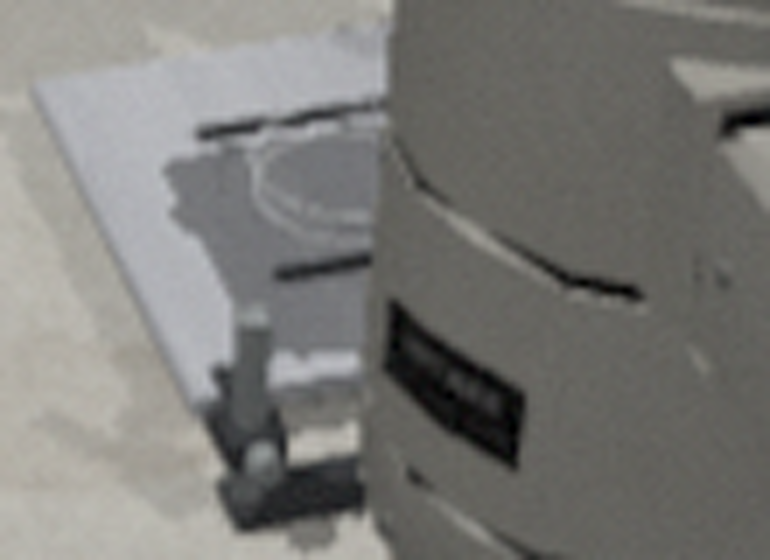

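View pics/top_crop.png

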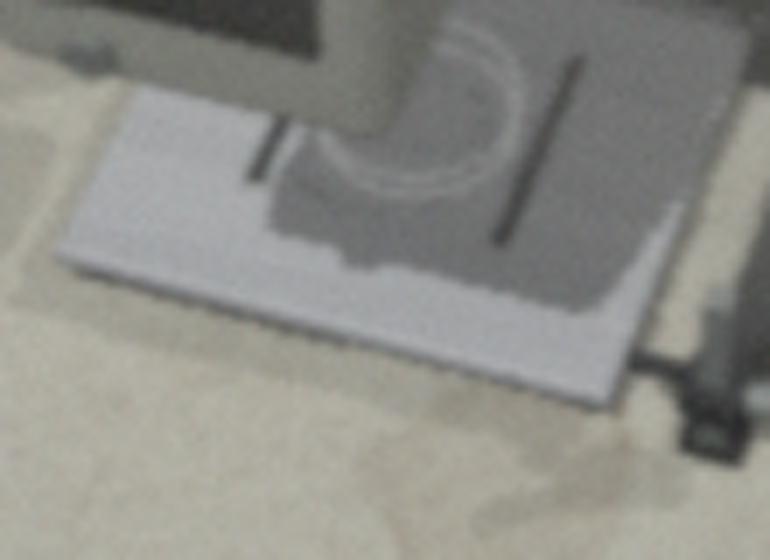

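```bash
cat > fit.py <<'E'
from h import *
from scipy.optimize import least_squares
A={}
for c in ("side","top"):
    fr=[optics.capture(c) for _ in range(6)]
    A[c]=np.mean([f[0].astype(float) for f in fr],0); np.save(f"avg_{c}.npy",A[c])
    D=np.median([f[1] for f in fr],0); np.save(f"avgd_{c}.npy",D)
    P=cloud(c,D); m=np.load(f"m_{c}_stage.npy"); p=P[m&(D>0)]; p=p[(abs(p[:,2]-19)<5)]
    q=[]
    for y in np.arange(150,292,6):
        b=p[abs(p[:,1]-y)<3]
        if len(b)>4: q.append([y,np.percentile(b[:,0],3)])
    q=np.array(q); f=np.polyfit(q[:,0],q[:,1],1); f=np.polyfit(*q[abs(np.polyval(f,q[:,0])-q[:,1])<3].T,1)
    print(c,"front edge yaw",-np.degrees(np.arctan(f[0])),"x at y=220",np.polyval(f,220), "y range",np.percentile(p[:,1],[1,99]))
clicks={"top":[(258.9,206.4),(336.4,227.6)],"side":[(335.0,212.1),(357.9,258.0)]}
for c in clicks:
    for px in clicks[c]:
        o,d=ray(c,px); print(c,px,(o+d*(16-o[2])/d[2]).round(1))
for i in range(2): print("tri",tri(ray("top",clicks["top"][i]),ray("side",clicks["side"][i])))
E
python3 fit.py
```

```text
side front edge yaw 2.431016631297885 x at y=220 662.2730840876 y range [139.5360621  298.80773578]
top front edge yaw 3.449952835368936 x at y=220 662.0871907660173 y range [142.08939541 297.68763393]
top (258.9, 206.4) [658.4 296.8  16. ]
top (336.4, 227.6) [665.4 139.6  16. ]
side (335.0, 212.1) [659.8 295.9  16. ]
side (357.9, 258.0) [667.  136.1  16. ]
tri (array([659.93281927, 297.70959587,  14.41113564]), np.float64(0.8008224363585262))
tri (array([668.30407908, 140.67646001,  11.89189007]), np.float64(0.25610828919151385))
```

```bash
python3 - <<'E'
from h import *
psi=np.radians(2.6); R=np.array([[np.cos(psi),-np.sin(psi),0],[np.sin(psi),np.cos(psi),0],[0,0,1]]); O=np.array([662.3,218.3,0])
tiles=[]
for c,(a,b) in {"side":(345,235),"top":(318,205)}.items():
    im=np.load(f"avg_{c}.npy"); s=12
    for draw in (0,1):
        t=cv2.resize(im[b:b+36,a:a+33,::-1].clip(0,255).astype(np.uint8),None,fx=s,fy=s,interpolation=cv2.INTER_CUBIC)[:, :396]
        f=lambda p:tuple(int(round(v)) for v in ((proj(c,O+R@np.array(p,float))-[a,b]+.5)*s))
        if draw:
            cv2.polylines(t,[np.array([f((4,y,18)) for y in(-80,-20)])],0,(0,0,255),1)
            cv2.polylines(t,[np.array([f((x,-80,18)) for x in(4,100)])],0,(0,0,255),1)
            for z in (24,29,34): cv2.circle(t,f((6,-84,z)),3,(0,255,0) if z==29 else (255,0,0),-1)
            cv2.polylines(t,[np.array([f(p) for p in[(2,-112,68),(10,-112,68),(10,-104,68),(2,-104,68)]])],1,(0,255,255),1)
        if not draw: print(c,[np.round(proj(c,O+R@np.array([6,-84,z.__float__()])),2) for z in (24,29,34)])
        tiles.append(cv2.resize(t,(390,300*1)) if 0 else t)
im=np.vstack([np.hstack(tiles[:2]),np.hstack(tiles[2:])]); print(im.shape)
cv2.imwrite("pics/ptr.png",np.hstack(tiles[:2])); cv2.imwrite("pics/ptr2.png",np.hstack(tiles[2:]))
E
```

```text
side [array([360.84, 254.89]), array([360.94, 252.87]), array([361.04, 250.83])]
top [array([340.19, 223.17]), array([340.23, 221.59]), array([340.27, 220.  ])]
(864, 792, 3)
```

View pics/ptr.png

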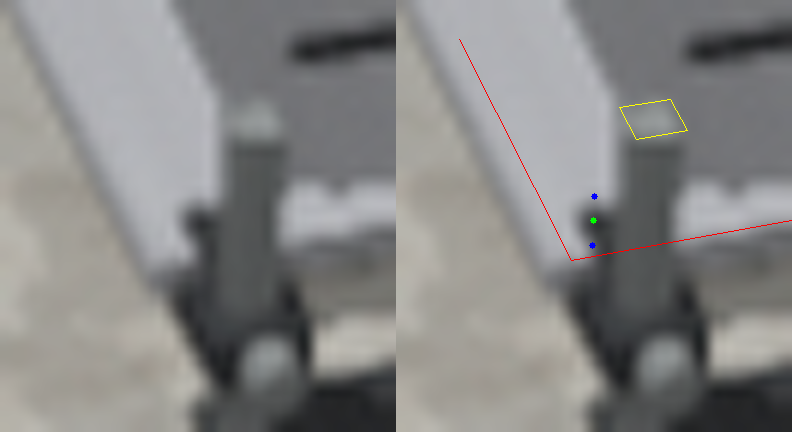

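View pics/ptr2.png

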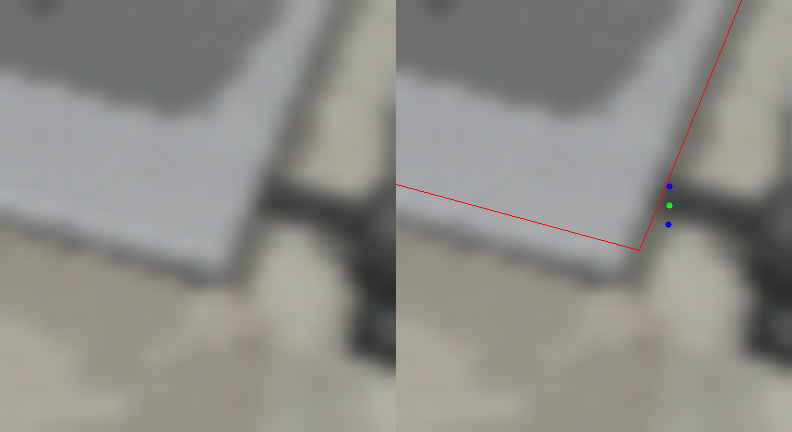

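The pointer tip appears at about (361.4,252.5) in the side view and (341,221) in the top view, which puts it roughly 31-32 mm high. I'll check that against the depth data, then plan the arm path.

```bash
cat >> h.py <<'E'
from scipy.spatial.transform import Rotation as Ro
def ori(psi,t):  # heading psi, lean t from vertical; fingers forward+down
    psi,t=np.radians([psi,t]); z=np.array([np.cos(psi)*np.sin(t),np.sin(psi)*np.sin(t),-np.cos(t)])
    out=[]
    for s in(1,-1):
        y=s*np.array([-np.sin(psi),np.cos(psi),0]); out.append(Ro.from_matrix(np.c_[np.cross(y,z),y,z]).as_euler("xyz",degrees=True))
    return out,z
E
python3 - <<'E'
from h import *
psi=np.radians(2.6); Ri=np.array([[np.cos(psi),np.sin(psi)],[-np.sin(psi),np.cos(psi)]])
for c,(u0,u1,v0,v1) in {"side":(358,365,250,258),"top":(338,347,217,225)}.items():
    D=np.load(f"avgd_{c}.npy");P=cloud(c,D); im=np.load(f"avg_{c}.npy").mean(-1)
    L=P.copy(); L[...,:2]=(P[...,:2]-[662.8,218.3])@Ri.T
    print(c,"gray");print(im[v0:v1,u0:u1].round().astype(int));print("z");print(L[v0:v1,u0:u1,2].round(1));print("y");print(L[v0:v1,u0:u1,1].round())
    print("x");print(L[v0:v1,u0:u1,0].round())
    m=(abs(L[...,2]-19)<4)&(L[...,0]>8)&(L[...,0]<30)&(L[...,1]>-75)&(L[...,1]<-50); print("stage z near",np.median(L[m][:,2]),m.sum())
    m=(L[...,2]>60)&(abs(L[...,0]-6)<15)&(abs(L[...,1]+108)<15); print("post top",np.median(L[m],0) if m.any() else None)
st=ctrl.read_state(); print(st["time_s"],st["tcp_rot"],st["grip_width"])
for nm,p,ps,t in [("mid1",(260,-350,330),-50,0),("mid2",(430,-20,330),0,0),("mid3",(380,300,300),-15.8,38),("heel",(500,414,60),-15.8,38),("heel45",(500,414,60),-15.8,45),("slide0",(540,214,20),2.6,38),("slide1",(610,216,20),2.6,38)]:
    for o in ori(ps,t)[0]:
        r=planner.solve_ik(list(p),list(o)); print(nm,np.round(o,1),None if r is None else np.round(r,1))
E
```

```text
side gray
[[181 180 179 179 179 136  97]
 [183 182 170 156 163 124  93]
 [183 171 132 103 111  97  89]
 [181 170 105  59  63  81  88]
 [177 181 125  71  64  80  87]
 [177 178 162  99  61  80  87]
 [163 154 152 100  62  80  88]
 [129 116  99  81  65  81  85]]
z
[[19.7 19.6 19.1 19.8 19.  54.4 58.7]
 [20.3 19.1 20.5 19.6 33.5 53.4 56.7]
 [18.4 20.5 33.6 33.8 33.8 50.8 54.6]
 [19.4 19.2 33.2 33.4 33.8 48.9 52.2]
 [19.2 19.6 32.1 33.2 33.5 46.4 50.1]
 [19.1 20.2 19.5 33.3 33.4 44.5 48.4]
 [19.2 18.4 17.2 31.1 34.3 41.7 44.3]
 [16.  16.4 15.7 33.9 33.6 39.5 42.3]]
y
[[ -63.  -64.  -64.  -65.  -65. -106. -112.]
 [ -67.  -66.  -68.  -68.  -84. -108. -112.]
 [ -68.  -71.  -86.  -87.  -88. -107. -112.]
 [ -72.  -72.  -89.  -89.  -90. -108. -112.]
 [ -74.  -76.  -90.  -92.  -93. -108. -113.]
 [ -77.  -79.  -79.  -95.  -95. -109. -113.]
 [ -80.  -80.  -79.  -95.  -99. -108. -112.]
 [ -80.  -80.  -80. -101. -101. -108. -112.]]
x
[[ 7.  9. 11. 12. 14.  1.  1.]
 [ 5.  8.  9. 11.  7.  1.  1.]
 [ 5.  6.  3.  4.  6.  1.  1.]
 [ 4.  6.  2.  4.  5.  1.  1.]
 [ 3.  5.  1.  3.  5.  1.  1.]
 [ 2.  4.  6. 
[... 2047 characters left out ...]
80.   38.  164.2] [ -4.6   8.6 -69.6 120.9  51.4  67.1 -25.7]
mid3 [180.  -38.  -15.8] [ -4.6   8.6 -69.6 120.9  51.4  67.1 154.3]
heel [180.   38.  164.2] [-23.1  49.3 -54.7 111.   86.1  75.5 -48.3]
heel [180.  -38.  -15.8] [-29.1  44.6 -45.3 111.4  82.   68.2 131.7]
heel45 [180.   45.  164.2] [-26.3  51.5 -53.9 112.3  91.4  82.2 -54. ]
heel45 [180.  -45.  -15.8] [-40.3  42.8 -33.7 113.2  83.3  67.2 125. ]
slide0 [-180.    38.  -177.4] [  6.9  47.5 -56.7 132.4 115.1  58.6 -40.8]
slide0 [180.  -38.    2.6] [-21.4  34.5 -21.9 134.1 120.9  38.1 119.5]
slide1 [-180.    38.  -177.4] [ 10.5  50.3 -56.8 124.5 114.3  55.5 -31.2]
slide1 [180.  -38.    2.6] [-26.   35.6 -10.4 126.8 123.1  29.  120.8]
```

Both cameras agree: pointer height is about 33.7 − 1.5 (bias at the known 18 mm plate) ≈ 32.2 mm. The wedge heading is −15°, and heel centre to tip measures 118 mm as it should. Next I retract, swing round and take the heel.

```bash
cat >> h.py <<'E'
def bestori(p,ps,t):
    q0=np.array(ctrl.read_state()["joint_positions"]); b=None
    for o in ori(ps,t)[0]:
        r=planner.solve_ik(list(p),list(o))
        if r is not None:
            d=np.abs(np.array(r)-q0).max()
            if b is None or d<b[0]: b=(d,list(o),np.round(r,1))
    return b
def rep(m):
    s=ctrl.read_state(); print(m,round(s["time_s"],2),np.round(s["eef_pos"],1),"q",np.round(s["joint_positions"],1),"F",np.round(s["wrist_force"],1),"w",round(s["grip_width"],1),round(s["grasp_force"],1)); return s
E
python3 - <<'E'
from h import *
ctrl.move_j([62.4,0,0,112,0,68.7,-5]); rep("retract")
ctrl.move_j([-38,0,0,112,0,68.7,-5]); rep("swung")
_,z=ori(-15,38); g=np.array([499,416.5,29]); tcp=g+19*z; pre=tcp-95*z
b=bestori(pre,-15,38); print(b)
np.save("ori.npy",b[1])
ctrl.movep(list(pre),b[1]); rep("pre")
ctrl.move_straight(list(tcp)); rep("at heel")
effector.grasp(); rep("grasped")
E
```

```text
retract 3.8 [ 146.5 -414.4  324.9] q [ 6.240e+01  1.000e-01 -0.000e+00  1.119e+02  0.000e+00  6.870e+01
 -5.000e+00] F [ 0.1 -0.7  0.1] w 85.5 0.0
swung 6.2 [380.9 217.4 324.8] q [-3.79e+01  0.00e+00  1.00e-01  1.12e+02  0.00e+00  6.87e+01 -5.00e+00] F [-0.9  0.2 -0.2] w 85.1 0.0
(np.float64(58.624481706901136), [np.float64(180.0), np.float64(38.0), np.float64(165.00000000000003)], array([-69.7,  32.3,   1.9, 115.4,  58.6,  44.4, -40.9]))
pre 7.44 [455.3 427.5  89.9] q [-69.6  32.2   2.  115.4  58.6  44.4 -40.9] F [-0.5 -0.5  0.2] w 85.6 0.0
at heel 8.22 [510.2 413.9  14.5] q [-66.7  41.    5.8 113.8  67.1  36.4 -47.1] F [-0.4  0.6  0.4] w 85.7 0.0
grasped 8.78 [510.1 414.5  14.6] q [-66.7  41.    5.8 113.8  67.2  36.4 -47.2] F [-4.2  0.9  6.1] w 29.1 59.7
```

```bash
cat >> h.py <<'E'
O=np.array([662.8,218.3,0]); PS=2.6
def W(x,y,z): 
    a=np.radians(PS); return [O[0]+x*np.cos(a)-y*np.sin(a),O[1]+x*np.sin(a)+y*np.cos(a),z]
def S(P):
    a=np.radians(PS); L=np.array(P,float).copy(); d=L[...,:2]-O[:2]
    L[...,0]=d[...,0]*np.cos(a)+d[...,1]*np.sin(a); L[...,1]=-d[...,0]*np.sin(a)+d[...,1]*np.cos(a); return L
E
python3 - <<'E'
from h import *
p=ctrl.read_state()["eef_pos"]
ctrl.move_straight([p[0],p[1],34.6]); rep("lift")
tgt=W(-131.3,0,34.6); b=bestori(tgt,PS,38); print(b)
ctrl.move_straight(tgt,b[1]); rep("over")
ctrl.move_straight(W(-131.3,0,14.6),v=60); rep("down")
for c in("side","top"):
    im,d=optics.capture(c); P=S(cloud(c,d))
    t=optics.spot_point(c,"wedge_tip"); e=optics.spot_point(c,"stage_edge"); r=optics.silhouettes(c,"wedge")
    for k,v in(("tip",t),("edge",e)):
        for x in v[:1]:
            u,w=np.round(x["centre"]).astype(int); o,dd=ray(c,x["centre"]); zz=0 if k=="tip" else 18
            print(c,k,round(x["score"],2),x["centre"],S(o+dd*(zz-o[2])/dd[2]).round(1),P[w,u].round(1))
    if r:
        m=r[0]["region"]&(d>0); q=P[m]; q=q[(q[:,2]>4)&(q[:,2]<60)]; q=q[np.abs(q[:,1])<40]
        for lo in range(-130,-20,15):
            k=q[(q[:,0]>=lo)&(q[:,0]<lo+15)]
            if len(k)>3: print("  x",lo,len(k),"y",np.percentile(k[:,1],[3,97]).round(1),"z",np.percentile(k[:,2],[50]).round(1))
    a,bb=(250,180) if c=="side" else (200,160)
    cv2.imwrite(f"pics/{c}_st.png",cv2.resize(im[bb:bb+130,a:a+170,::-1],None,fx=4.5,fy=4.5,interpolation=cv2.INTER_CUBIC))
E
```

```text
lift 9.06 [510.2 414.6  34.7] q [-66.2  38.9   5.2 113.7  65.1  37.7 -44.2] F [ 0.1 -1.1 -2.6] w 29.2 59.4
(np.float64(62.85417377098193), [np.float64(-180.0), np.float64(38.0), np.float64(-177.4)], array([-4.080e+01,  3.070e+01,  1.000e-01,  1.363e+02,  1.279e+02,
        2.870e+01, -7.340e+01]))
over 10.57 [531.5 213.1  34.4] q [-44.3  30.9   4.1 136.5 130.3  27.4 -76.6] F [-0.4  0.7 -2.4] w 29.0 59.3
down 11.05 [531.5 213.2  14.6] q [-42.4  33.8   1.9 136.4 133.2  30.1 -79.7] F [-5.2 -0.2  8.9] w 29.4 60.7
side tip 0.81 [335.2, 238.2] [-18.7   8.8   0. ] [-19.5   7.4   1.7]
side edge 0.94 [345.0, 233.3] [-1.4 -3.2 18. ] [-0.5 -0.4 16.5]
top tip 0.75 [292.5, 228.9] [-19.6   3.1   0. ] [-19.7   4.2  -0.7]
top edge 0.89 [297.3, 214.0] [ 4.2  1.3 18. ] [ 3.4  1.6 19. ]
  x -130 73 y [-13.2  15.2] z [32.5]
  x -115 119 y [-12.6  16.9] z [28.7]
  x -100 123 y [-12.5  16.9] z [24.6]
  x -85 103 y [-12.2  16.7] z [20.5]
  x -70 104 y [-12.2  16.8] z [15.8]
  x -55 90 y [-11.4  16.7] z [11.5]
  x -40 74 y [-10.2  16.3] z [7.4]
```

View pics/top_st.png

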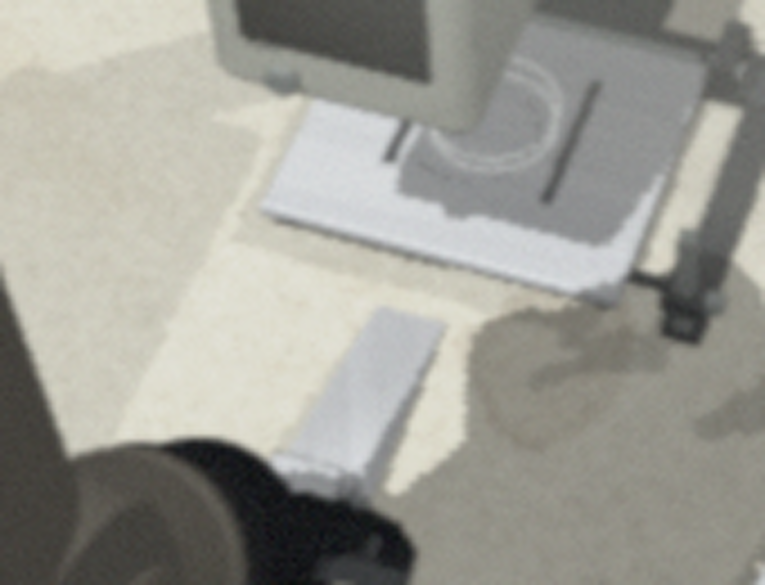

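The top crop shows the wedge flat and square in front of the stage, with its tip at about (415,318). It sits about 2 mm left of the middle, so I correct that and slide in most of the way.

```bash
cat > meas.py <<'E'
from h import *
from scipy.optimize import brentq
def meas(tag,n=2):
    out=[]
    for c in("side","top"):
        fr=[optics.capture(c) for _ in range(n)]; d=np.median([f[1] for f in fr],0); P=S(cloud(c,d))
        np.save(f"{tag}_{c}.npy",np.mean([f[0].astype(float) for f in fr],0))
        m=(P[...,0]>5)&(P[...,0]<45)&(np.abs(P[...,1])<77)&(P[...,2]>12)&(P[...,2]<60)
        q=P[m]; q=q[q[:,2]<45]; A=np.c_[q[:,0]-4,q[:,1],np.ones(len(q))]; w=np.ones(len(q),bool)
        for _ in range(4):
            f=np.linalg.lstsq(A[w],q[w,2],rcond=None)[0]; w=abs(A@f-q[:,2])<3
        print(tag,c,"edge top z",f[2].round(2),"slope",f[0].round(4),"roll",f[1].round(4),"n",w.sum(),"expected slope z",18+136*np.sin(np.arctan(-f[0])))
        k=P[(np.abs(P[...,1]+90)<5)&(np.abs(P[...,0]-4)<4)&(P[...,2]>25)&(P[...,2]<42)]; print("   pointer",np.median(k[:,2]).round(2),len(k))
E
python3 - <<'E'
from meas import *
meas("rest",1)
ctrl.move_straight(W(-131.3,-2,14.6),v=40)
ctrl.move_straight(W(-131.3+85,-2,14.6),v=45); rep("in 85")
meas("in85",2)
E
```

```text
rest side edge top z 19.46 slope 0.0014 roll 0.0008 n 803 expected slope z 17.804126432351843
   pointer 33.38 10
rest top edge top z 19.36 slope 0.0098 roll 0.0025 n 1227 expected slope z 16.66830496833234
   pointer 33.38 17
in 85 13.84 [614.2 213.9  14.5] q [-38.8  36.4   5.9 127.2 135.1  22.7 -75.2] F [-18.5  -0.7  20.8] w 29.3 63.1
in85 side edge top z 29.32 slope -0.072 roll -0.0011 n 815 expected slope z 27.76575186961965
   pointer 33.47 10
in85 top edge top z 29.48 slope -0.0741 roll 0.0012 n 1248 expected slope z 28.05400497837231
   pointer 33.86 19
```

```bash
python3 - <<'E'
from meas import *
ctrl.move_straight(W(-131.3+98,-2,14.6),v=40); rep("in 98")
meas("in98",4)
im=[]
for c,(a,b) in {"side":(345,230),"top":(318,200)}.items():
    im.append(cv2.resize(np.load(f"in98_{c}.npy")[b:b+40,a:a+33,::-1].clip(0,255).astype(np.uint8),None,fx=12,fy=12,interpolation=cv2.INTER_CUBIC))
cv2.imwrite("pics/in98.png",np.hstack(im))
E
```

```text
in 98 14.52 [628.3 214.6  14.6] q [-38.5  37.    6.5 125.6 135.2  21.5 -74.6] F [-11.5   0.6  14.4] w 29.6 61.7
in98 side edge top z 33.34 slope -0.0965 roll -0.0004 n 820 expected slope z 31.058855898394075
   pointer 33.32 9
in98 top edge top z 33.5 slope -0.0987 roll 0.0003 n 1240 expected slope z 31.354339737102514
   pointer 33.74 17
```

View pics/in98.png

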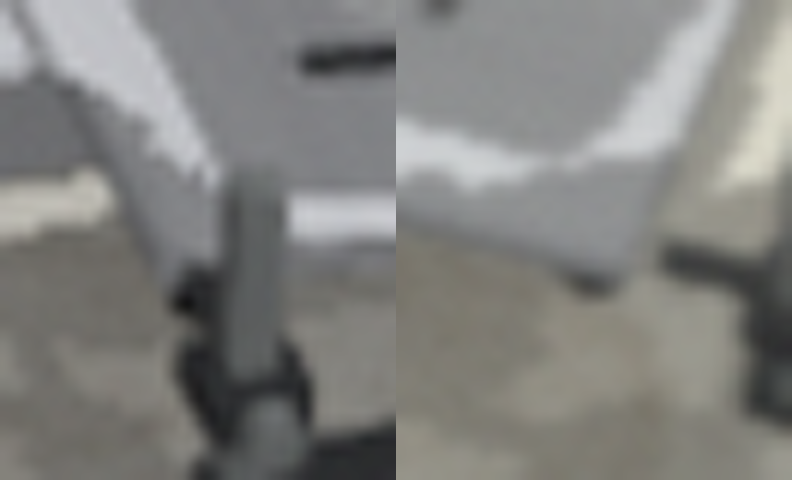

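Plate edge and pointer tip are level within a few tenths of a millimetre: 33.4 vs 33.5 measured in both cameras, and level in the crop at about (190,285). I'll release, back out along the tool axis and verify.

```bash
python3 - <<'E'
from meas import *
effector.ungrasp(); rep("open"); 
_,z=ori(PS,38); p=np.array(ctrl.read_state()["eef_pos"])
ctrl.move_straight(list(p-110*z),v=110); rep("back")
ctrl.wait(0.3); meas("rel",4)
for c in("side","top"):
    r=optics.silhouettes(c,"wedge"); im,d=optics.capture(c); P=S(cloud(c,d))
    m=(P[...,2]>4)&(P[...,2]<60)&(np.abs(P[...,1])<35)&(P[...,0]>-75)&(P[...,0]<-2); q=P[m]
    for lo in range(-70,-4,10):
        k=q[(q[:,0]>=lo)&(q[:,0]<lo+10)]
        if len(k)>3: print(c," x",lo,len(k),"y",np.percentile(k[:,1],[4,96]).round(1),"z",np.percentile(k[:,2],[50,95]).round(1))
    if c=="top": cv2.imwrite("pics/rel.png",cv2.resize(im[140:290,200:400,::-1],None,fx=3.9,fy=3.9,interpolation=cv2.INTER_CUBIC))
E
```

```text
open 15.5 [629.7 214.6  14.5] q [-38.4  37.1   6.5 125.5 135.2  21.5 -74.6] F [-0.2  0.4  0.1] w 85.2 0.0
back 16.65 [562.1 211.7 101.1] q [-54.4  24.   19.7 133.3 119.8  15.4 -62.8] F [ 0.2 -0.1 -0. ] w 85.4 0.0
rel side edge top z 33.4 slope -0.1015 roll -0.0004 n 819 expected slope z 31.73023144227867
   pointer 33.72 10
rel top edge top z 33.53 slope -0.1016 roll 0.0005 n 1234 expected slope z 31.744392195518643
   pointer 33.36 17
side  x -60 159 y [-19.3   8.6] z [34.2 51.7]
side  x -50 134 y [-18.7   7.3] z [39.6 52. ]
side  x -40 109 y [-18.6   7. ] z [31.8 51.9]
side  x -30 92 y [-18.8   9.1] z [28.6 34.4]
side  x -20 83 y [-18.1  10.3] z [28.4 32.7]
side  x -10 66 y [-17.9  12. ] z [25.2 30. ]
top  x -60 71 y [-15.5  12.1] z [50.8 53.4]
top  x -50 86 y [-15.8  11. ] z [51.4 54.1]
top  x -40 59 y [-15.9  10.7] z [49.9 53.5]
top  x -30 37 y [-17.2  12.8] z [31.2 34. ]
top  x -20 78 y [-16.   13.2] z [30.2 33.4]
top  x -10 65 y [-17.6  14.5] z [27.8 32. ]
```

View pics/rel.png

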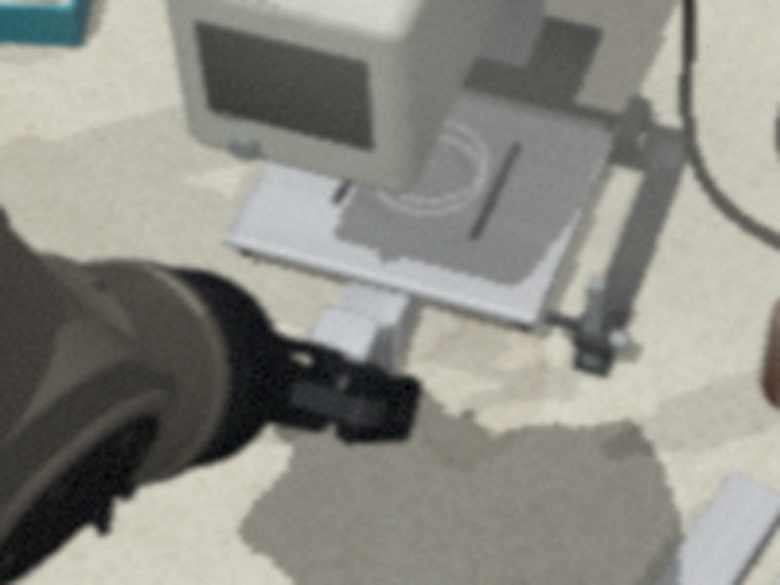

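The top view shows the wedge alone holding the stage up, near the middle, with the gripper clear of it. The edge reads 33.5 and the pointer 33.5 in the same depth frame, so I'm handing in.

```bash
python3 -c "
from h import *
print(job.sign_off()); rep('end')"
```

```text
the job is handed in; nothing more can be done
None
the job is handed in; nothing more can be done
```

The job is handed in: the wedge alone holds the stage's front edge level with the pointer (both about 32 mm, within about 0.3 mm by both cameras), roughly 2 mm right of the middle, with the gripper released and clear after about 18 s of the 48 s; no verdict was returned.

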